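# Open both leaves of the coffee cupboard

### The arm

A 6-joint arm with a two-finger parallel gripper is mounted at the origin on the work surface. World frame = base frame: x ahead of the robot, y to its left, z up, the work surface at z = 0. Lengths are in m, angles in rad, forces in N, time in s.
With the tool pointing down it reaches from about 0.375 to 0.9 m from the base axis. Payload 3.1 kg.
Tool frame: the origin (TCP) lies at the very end of the fingers, on their centre line; the grasp point (between the pads) lies 19 mm behind it; z points along the fingers, y is the line along which they close (so a half turn about z gives the same grasp; the last joint's range is limited). The gripper opens to 87 mm and grips with 3 to 60 N. Pads are 19 mm wide; open, the fingers measure 117 mm over their backs; the gripper's body (75 mm by 190 mm) begins 51 mm behind the grasp point.
Start: joints at [1.022, 0.527, 1.433, -0, 1.181, -0.178], TCP at [0.226, 0.583, 0.191] pointing down, gripper open.
Joint ranges: [-3.08, 3.08], [-0.75, 2.2], [0.22, 2.44], [-1.43, 4.57], [0, 2.65], [-2.85, 2.85]. Speed limits (rad/s): [2.79, 2.79, 3.14, 3.14, 3.14, 3.14].

### API

Orientations are given as a unit quaternion [x, y, z, w].
In Python, from rig import robot gives the robot as it stands. The module is installed in compiled form; this text tells all that it offers.
- The arm moves only by the tool servo_tool, never from a script. Its argument "rows" is one flat list of numbers, 5 for each row, row after row: the closure, from -1 (fully open) to 1 (shut), so that 0 is half open, then the shift along the tool's x, y, z in m, then the turn about the tool's z in degrees. A call has 1 to 5 rows; each row shifts and turns the commanded pose from where the row before left it, along the tool's axes as they then stand; what a row does not reach is not made up. A row lasts 1/12 s, in which the tool goes at most 41.7 mm and 7.16 degrees, less where a joint would pass 70% of its speed; a pose out of reach is approached as far as the arm can. A call with a gripper value outside its range is refused whole. The fingers move at their own pace and stop on an object; "newtons" is the grip in N (left out, the last holds). Time passes only in rows, so rows that do not move let the fingers close. It gives the time, the measured TCP pose, the force, the opening and the grip force at its end, in the units of the state.
- robot.get_obs(): the state, without advancing time (a new reading comes with each control period).
- robot.camera(name): name is "scene" or "top" or "wrist"; returns a dict with "pixels" (400x640x3 uint8, red, green, blue), "intrinsics" (3x3 intrinsics, pixels), "dist" ([k1, k2, p1, p2, k3] as OpenCV has them; the pictures are not rectified), "rvec" (rotation vector, rad) and "tvec" (3), from world to camera coordinates, as OpenCV has them; the wrist camera has in their place "mount" (4x4, takes a point from camera to tool coordinates, whose origin is the TCP and whose axes are the flange's). Camera axes: x right, y down, z forward; pixel columns grow to the right and rows downward; lengths in m; the calibration is good to about 2 mm. A picture is of the moment at which its call begins: read the wrist's pose just before it. There is no depth.
- robot.hand_in(): hands the job in; it is judged then, once.
Trained networks look in a picture, given as the dict that the camera call returned (one of the last four; its "shot" number tells which), for a name from the list of things; names that differ only in an ending like _2 or _b are one class to them, and where a whole thing is asked for, a point or a joint stands for the part that bears it (a point fixed in the world has none). Each returns a list of dicts, best first, with "score" (0 to 1); they miss things now and then, are a little off and sometimes report something else, mostly with a low value. They report only what shows in the picture. A call takes as long as a camera call.
- robot.spot_in(picture, query): "at" ([x, y, z] in m, in world coordinates, good to about 4 mm: the middle of the surface that is visible of it).
- robot.outline_of(picture, query): "region" (400x640 bool, what is visible of it).
- robot.place_of(picture, query): "at" ([x, y, z] in m, in world coordinates, good to about 4 mm: a listed point, or the origin of a listed thing).
The state is a dict: "time": time; "q": joint angles; "joint_velocities": joint speeds; "joint_torque": joint torques, N m; "position": TCP position; "tool_rot": TCP orientation; "ft_force": force on the tool from outside, world axes, zero at the start; "moment": the same for the moment, N m; "grip_width": finger opening in m; "grip_force": force on a finger pad.
Only numpy, scipy, OpenCV 4.12 (cv2) and the standard library are available. Lean on these libraries where they do the work, as an engineer would, in place of code of your own. Each camera call takes 0.05 s, during which the arm holds its last target. There are 200 camera calls.

### The job

Open up the little two-leaf cupboard on the coffee counter for restocking, without forcing its catches: swing the hook off the post of the right-hand leaf and open that leaf all the way, and only then lift the sprung bolt of the left-hand leaf, keep it lifted while you pull that leaf clear, and open it all the way too. Leave both leaves standing square to the cupboard or wider, and do not disturb the mug and the jar beside it or the scale on top.

Things in the scene. Friction and masses are not known exactly. Their poses are not given: they have to be found in the camera images.
- cupboard: Pale wooden countertop cupboard, fixed, 180 deep (x) x 360 wide (y) x 200 mm high. Origin: centre of its underside on the counter; -x points out of its front to the robot, +y to the left, z up. Two upright leaves close the front, each 175 wide, 18 thick, top edge at z = 198 mm, mid-plane at x = -100 mm, meeting at y = 0. Friction holds leaves and hook where they are left.
- leaf_r (a joint): Opening angle (rad) of the right-hand leaf (-y side): 0 shut, swings towards the robot, then to the right, stop at 1.75. A darker strip along its free edge laps 23 mm past the meeting line in front of the left leaf, so the left leaf cannot open before it. Friction about 0.2 N m.
- leaf_r_hinge (a point): Point on the right leaf's vertical hinge line, level with the leaf's top edge (198 mm above the counter), in the middle of the leaf's thickness.
- post (a point): Steel pull post of the right leaf: upright round pin 16 mm thick, standing on the leaf's top edge, 145 mm from the hinge line, from 198 to 278 mm above the counter. This point is on its axis, 255 mm above the counter. The hook's bar lies around its foot at 207 to 217 mm.
- hook (a joint): Angle (rad) of the steel hook lying flat on the cupboard's top: near 0 (up to 0.1) its bent front end grips round the front of the post; grows counter-clockwise seen from above (front end swings right, thumb peg on the tail swings left). Clear of the post beyond 0.4; stop at 1.5. Friction about 0.12 N m.
- hook_pivot (a point): Point on the hook's vertical pivot axis, 245 mm above the counter (the pivot itself ends at 222 mm).
- hook_peg (a point): Thumb peg on the hook's tail, 45 mm behind the pivot: upright round steel peg 16 mm thick, up to 262 mm above the counter. This point is on its axis, 245 mm above the counter.
- leaf_l (a joint): Opening angle (rad) of the left-hand leaf (on the +y side), the overlapped one: 0 shut, swings towards the robot and then to the left, stop at 1.75. No handle but the bolt's knob. Friction about 0.2 N m.
- leaf_l_hinge (a point): Point on the left leaf's vertical hinge line, level with the leaf's top edge (198 mm above the counter), in the middle of the leaf's thickness.
- bolt (a joint): Lift (m) of the sprung bolt on the left leaf, in a steel bracket whose top is 234 mm above the counter: 0 down, behind a keeper bar fixed on the cupboard's top; stop at 0.024. The spring presses it down with 3 N at rest, 6.6 N fully lifted. It clears the keeper at 8 to 14 mm of lift, differing from case to case, and drops back when let go.
- bolt_knob (a point): Black upright round knob of the bolt, 28 mm thick and 36 mm high, from 250 to 286 mm above the counter when down. This point is on its axis, 268 mm above the counter when down; it lies 125 mm from the left hinge line along the leaf and 40 mm behind the leaf's mid-plane. It moves with the leaf and the bolt.
- mug: White mug, 84 mm across, 100 mm high, standing beside the cupboard; leave alone. Origin at the centre of its underside.
- scale: Flat black coffee scale 150 x 120 x 26 mm, lying on the rear left of the cupboard's top; leave alone. Origin at the centre of its underside.
- jar: Amber jar 90 mm across, 130 mm high; leave alone. Origin at the centre of its underside.

How it is judged:
By the outcome, as a careful person would: the job done as asked, in the order asked, and still so for the second after the job is handed in, with the robot touching nothing.
It also fails if it takes over 72 s, if anything falls off the work surface, if the arm or the gripper's body presses on something with over 40 N, if the wrist force passes 120 N, or if a joint passes its speed limit or range.

## Working session

There is one attempt and no reset: what is moved stays moved. The work goes in short steps, Python scripts to look and compute and a tool call to move; the robot and the scene stay as the last step left them, time stands still between calls to the robot, and variables do not carry over. Pictures are saved under pics/ and viewed, at most 10 in all, crops included, and the job is handed in when it is done.

Besides the shell and the picture viewer there is one more tool, called in YAML: its name, and indented under it one key for each argument. servo_tool: Moves the arm, as the interface text tells. Its arguments: {"type":"object","properties":{"rows":{"type":"array","items":{"type":"number"}},"newtons":{"type":"number"}},"required":["rows"]}

```bash
mkdir -p pics; python3 - <<'E'
from rig import robot
import cv2,numpy as np
o=robot.get_obs();print(o['time'],o['position'],o['tool_rot'],o['grip_width'],o['ft_force'])
for n in ['scene','top']:
    p=robot.camera(n);cv2.imwrite(f'pics/{n}.png',p['pixels'][:,:,::-1])
    for q in ['cupboard','leaf_r_hinge','post','hook_pivot','hook_peg','leaf_l_hinge','bolt_knob','mug','scale','jar']:
        r=robot.place_of(p,q)
        print(n,q,[(np.round(a['at'],3).tolist(),round(a['score'],2)) for a in r[:2]])
E
```

```text
0.0 [0.22602918 0.58184776 0.19049985] [ 1.84330737e-01  9.82863704e-01 -9.88812909e-04 -3.76060090e-04] 0.08729976722384983 [ 0.65795908 -0.45139838 -0.18778573]
scene cupboard [([0.709, 0.134, 0.202], 0.67)]
scene leaf_r_hinge [([0.623, -0.167, 0.198], 0.91)]
scene post [([0.596, -0.025, 0.249], 0.56)]
scene hook_pivot [([0.666, -0.007, 0.242], 0.78)]
scene hook_peg [([0.705, 0.004, 0.245], 0.9)]
scene leaf_l_hinge [([0.557, 0.183, 0.199], 0.83)]
scene bolt_knob [([0.621, 0.066, 0.273], 0.66)]
scene mug [([0.518, 0.305, -0.002], 0.9)]
scene scale [([0.712, 0.134, 0.201], 0.9)]
scene jar []
top cupboard []
top leaf_r_hinge [([0.619, -0.166, 0.194], 0.8)]
top post [([0.595, -0.022, 0.259], 0.72), ([0.562, 0.19, 0.2], 0.25)]
top hook_pivot [([0.663, -0.004, 0.248], 0.59)]
top hook_peg [([0.702, 0.004, 0.246], 0.82)]
top leaf_l_hinge [([0.561, 0.189, 0.198], 0.89)]
top bolt_knob [([0.622, 0.068, 0.265], 0.56), ([0.643, -0.29, 0.002], 0.25)]
top mug [([0.518, 0.305, 0.002], 0.66), ([0.624, 0.067, 0.265], 0.54)]
top scale [([0.714, 0.13, 0.205], 0.57)]
top jar [([0.645, -0.291, 0.006], 0.98)]
```

View pics/scene.png

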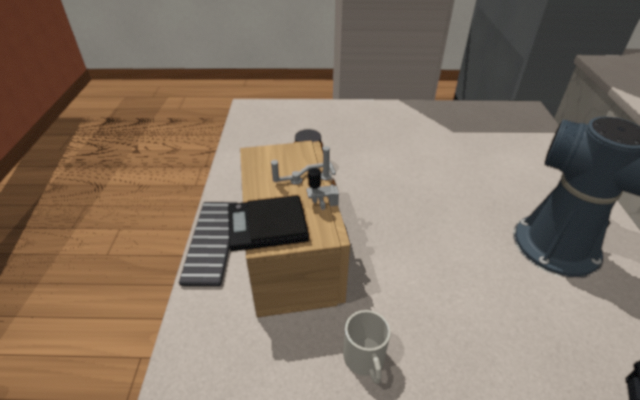

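View pics/top.png

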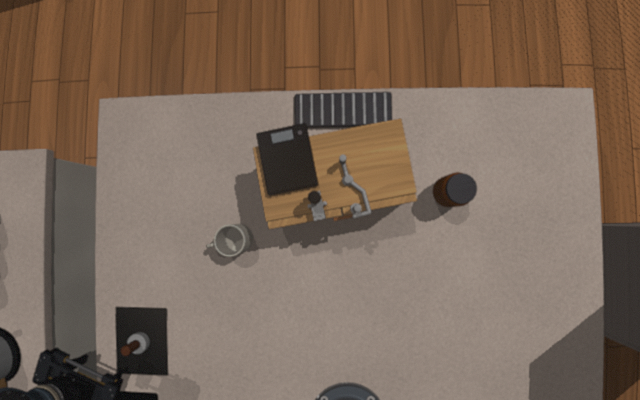

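The scene picture shows the closed cupboard: knob at about (315,178), post at (326,160) and peg at (275,170). The mug is at (367,340), clear of the leaf swings. The top view agrees: cupboard yaw is about 10°, and the jar at (455,190) is off to the right.

I'll lift, align the tool with the cupboard (tool x = -x_c, y = y_c) and cross over with the fingers closed.

servo_tool:
  rows: [1, 0, 0, -0.03, -6.2, 1, 0, 0, -0.03, -6.2, 1, 0, 0, -0.03, -6.2, 1, 0, 0, -0.03, -6.2, 1, 0, 0, -0.03, -6.3]

```text
time: 1.52
position: [0.2263, 0.5823, 0.3429]
tool_rot: [-0.089, 0.996, -0.0, -0.0]
ft_force: [0.3, -0.0, 0.2]
grip_width: 0.0615
grip_force: 0.0
```

servo_tool:
  rows: [1, -0.0185, -0.0345, 0, 0, 1, -0.0185, -0.0345, 0, 0, 1, -0.0185, -0.0345, 0, 0, 1, -0.0185, -0.0345, 0, 0, 1, -0.0185, -0.0345, 0, 0]

```text
time: 1.93
position: [0.3477, 0.4269, 0.3417]
tool_rot: [-0.086, 0.996, 0.0, 0.0]
ft_force: [0.1, -0.0, -0.4]
grip_width: 0.0285
grip_force: 0.0
```

servo_tool:
  rows: [1, -0.0185, -0.0345, 0, 0, 1, -0.0185, -0.0345, 0, 0, 1, -0.0185, -0.0345, 0, 0, 1, -0.0185, -0.0345, 0, 0, 1, -0.0185, -0.0345, 0, 0]

```text
time: 2.35
position: [0.4686, 0.2726, 0.3417]
tool_rot: [-0.086, 0.996, 0.0, 0.0]
ft_force: [1.7, 0.1, 0.5]
grip_width: 0.0015
grip_force: 0.0
```

servo_tool:
  rows: [1, -0.0185, -0.0345, 0, 0, 1, -0.0185, -0.0345, 0, 0, 1, -0.0185, -0.0345, 0, 0, 1, -0.0185, -0.0345, 0, 0, 1, -0.0185, -0.0345, 0, 0]

```text
time: 2.77
position: [0.5892, 0.1184, 0.3416]
tool_rot: [-0.086, 0.996, 0.0, 0.0]
ft_force: [0.9, 0.5, 0.2]
grip_width: 0.0004
grip_force: 0.0
```

```bash
cat > h.py <<'E'
from rig import robot
import numpy as np
from scipy.spatial.transform import Rotation as R
T=0.174; C=np.array([.590,.0095]); M=np.array([[np.cos(T),np.sin(T)],[-np.sin(T),np.cos(T)]])
def cup(p): return np.round(M@(np.array(p[:2])-C),4)
def st():
    o=robot.get_obs();m=R.from_quat(o['tool_rot']).as_matrix()
    print('t',round(o['time'],2),'cup',cup(o['position']),'z',round(o['position'][2],4),'yaw_err_deg',round((np.degrees(np.arctan2(m[1,0],m[0,0])-T)-180+180)%360-180,2),'F',np.round(o['ft_force'],1),'w',round(o['grip_width'],4),'g',round(o['grip_force'],1),'q',np.round(o['q'],2))
E
python3 -c "from h import *;st()"
```

```text
t 2.77 cup [0.0181 0.1074] z 0.3416 yaw_err_deg -0.12 F [0.9 0.5 0.2] w 0.0004 g 0.0 q [ 0.01  0.36  1.29  0.    1.49 -1.73]
```

servo_tool:
  rows: [1, -0.0186, -0.034, 0, 0, 1, -0.0186, -0.034, 0, 0, 1, -0.0186, -0.034, 0, 0, 1, -0.0186, -0.034, 0, 0, 1, -0.0186, -0.034, 0, 0]

```text
time: 3.18
position: [0.7099, -0.0331, 0.3414]
tool_rot: [-0.086, 0.996, 0.0, -0.0]
ft_force: [1.5, 0.4, -0.5]
grip_width: 0.0004
grip_force: 0.0
```

servo_tool:
  rows: [1, 0, 0, 0.03, 0, 1, 0, 0, 0.03, 0, 1, 0, 0, 0.03, 0, 1, 0, 0, 0.01, 0, 1, 0, 0, 0, 0]

```text
time: 3.6
position: [0.7067, -0.031, 0.2373]
tool_rot: [-0.086, 0.996, 0.001, -0.004]
ft_force: [-0.3, -0.4, -0.5]
grip_width: 0.0002
grip_force: 0.0
```

```bash
python3 -c "
from h import *;import cv2
st()
p=robot.camera('wrist');cv2.imwrite('pics/w1.png',p['pixels'][:,:,::-1])"
```

```text
t 3.6 cup [ 0.1079 -0.0601] z 0.2373 yaw_err_deg -0.12 F [-0.3 -0.4 -0.5] w 0.0002 g 0.0 q [-0.2   0.61  1.14  0.    1.4  -1.94]
```

View pics/w1.png

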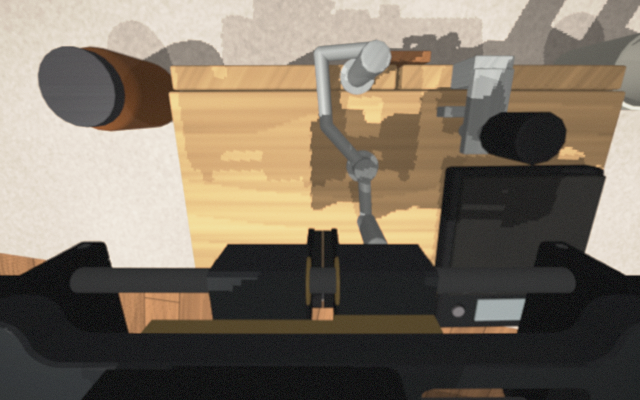

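The wrist view shows the closed fingers at (322,280), to the right of the peg tail at (372,228). The scale is further left, at (520,240). I'll push the peg to the left.

servo_tool:
  rows: [1, 0, 0.01, 0, 0, 1, 0.002, 0.01, 0, 0, 1, 0.003, 0.01, 0, 0, 1, 0.003, 0.01, 0, 0, 1, 0.004, 0.01, 0, 0]

```text
time: 4.07
position: [0.6885, 0.0175, 0.2428]
tool_rot: [-0.086, 0.996, -0.0, 0.001]
ft_force: [0.1, 0.1, 1.0]
grip_width: 0.0004
grip_force: 0.0
```

```bash
python3 -c "
from h import *
st()
for n in ['top','scene']:
    p=robot.camera(n)
    for q in ['hook_peg','hook_pivot']:
        r=robot.place_of(p,q);print(n,q,[(cup(a['at']),a['score']) for a in r[:1]])"
```

```text
t 4.07 cup [ 0.0984 -0.0092] z 0.2428 yaw_err_deg -0.06 F [0.1 0.1 1. ] w 0.0004 g 0.0 q [-0.14  0.57  1.2   0.    1.37 -1.88]
top hook_peg []
top hook_pivot [(array([ 0.0718, -0.0295]), 0.62)]
scene hook_peg [(array([ 0.1125, -0.0236]), 0.69)]
scene hook_pivot [(array([ 0.0751, -0.0279]), 0.77)]
```

```bash
python3 -c "
from h import *;import cv2
p=robot.camera('scene');a=p['pixels'][80:280,200:440,::-1]
b=robot.camera('top')['pixels'][90:240,230:430,::-1]
cv2.imwrite('pics/s2.png',np.hstack([cv2.resize(a,(440,366)),cv2.resize(b,(356,366))]))"
```

```text
(no output)
```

View pics/s2.png

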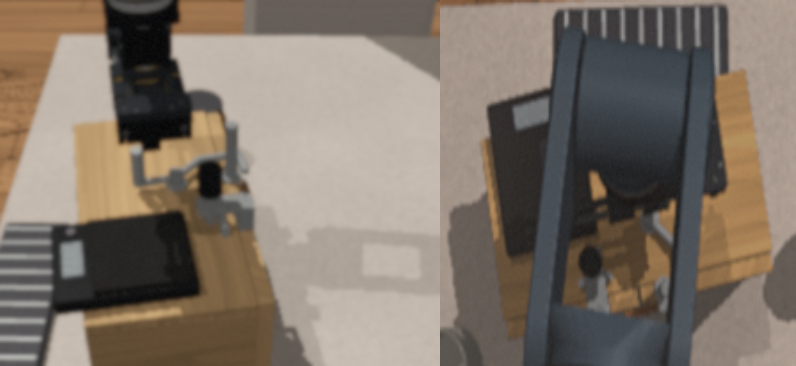

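```bash
python3 -c "
from h import *;import cv2
st();o=robot.get_obs();p=robot.camera('scene')
P=np.array([o['position'],[.7035,.004,.245],[.7035,.004,.262],[.664,-.006,.222]])
print(cv2.projectPoints(P,p['rvec'],p['tvec'],p['intrinsics'],np.array(p['dist']))[0].reshape(-1,2))
cv2.imwrite('pics/s3.png',cv2.resize(p['pixels'][120:220,240:360,::-1],(720,600),interpolation=cv2.INTER_CUBIC));st()"
```

```text
t 4.47 cup [ 0.0985 -0.0116] z 0.2413 yaw_err_deg -0.16 F [ 0.2 -0.7  0.5] w 0.0008 g 0.0 q [-0.14  0.57  1.2  -0.    1.37 -1.88]
[[282.50376655 172.81318348]
 [276.03171942 168.20204796]
 [275.52126632 161.84312692]
 [294.98928562 173.82000542]]
t 4.52 cup [ 0.0985 -0.0116] z 0.2413 yaw_err_deg -0.16 F [-0.8  0.4  0.1] w 0.0005 g 0.0 q [-0.14  0.57  1.2  -0.    1.37 -1.88]
```

View pics/s3.png

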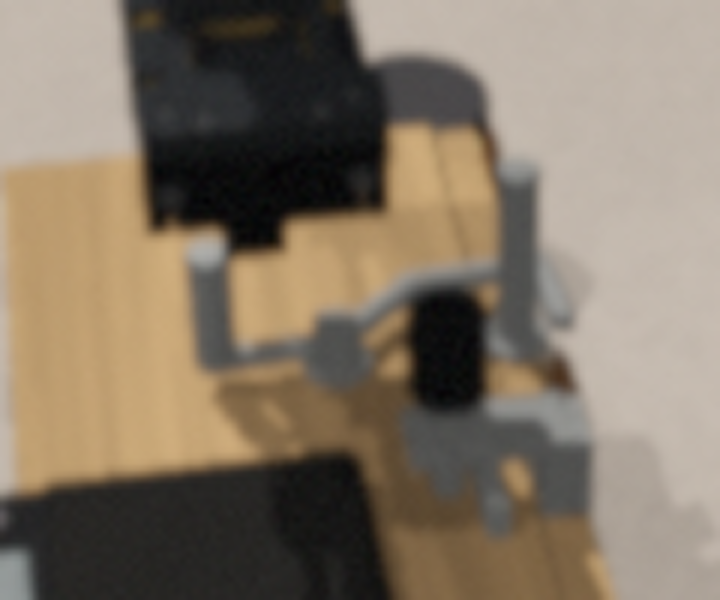

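```bash
python3 -c "
from h import *;import cv2
p=robot.camera('scene')
o=robot.get_obs();t=np.array(o['position']);m=R.from_quat(o['tool_rot']).as_matrix()
def pr(P):return np.round(cv2.projectPoints(np.array(P),p['rvec'],p['tvec'],p['intrinsics'],np.array(p['dist']))[0].reshape(-1,2)).tolist()
print('body',pr([t+m@[a,b,-.07] for a in(-.0375,.0375) for b in (-.095,.095)]))
for dy in (0,-.03,-.05): print(dy,pr([t+m@[0,dy,0],t+m@[0,dy,-.03]]))
print('cam',-cv2.Rodrigues(np.array(p['rvec']))[0].T@np.array(p['tvec']).ravel())
for k in 'hook_peg','post','bolt_knob': print(k,[(cup(a['at']),a['score']) for a in robot.place_of(p,k)])
p=robot.camera('wrist');m0=np.array(p['mount']);print(m0.round(3))
for k in 'hook_peg','post','bolt_knob','hook_pivot': print(k,[(cup(a['at']),np.round(a['at'][2],3),a['score']) for a in robot.place_of(p,k)])
cv2.imwrite('pics/w2.png',p['pixels'][:,:,::-1])"
```

```text
body [[259.0, 123.0], [265.0, 177.0], [293.0, 120.0], [306.0, 172.0]]
0 [[283.0, 173.0], [282.0, 162.0]]
-0.03 [[281.0, 164.0], [280.0, 153.0]]
-0.05 [[280.0, 159.0], [279.0, 148.0]]
cam [0.60953312 0.72191963 0.79891148]
hook_peg [(array([ 0.1132, -0.0235]), 0.69)]
post [(array([-0.0018, -0.0349]), 0.73)]
bolt_knob [(array([0.0405, 0.0492]), 0.77), (array([0.1418, 0.1041]), 0.5)]
[[ 0.    -0.956 -0.294  0.081]
 [ 1.     0.     0.     0.   ]
 [-0.    -0.294  0.956 -0.193]
 [ 0.     0.     0.     1.   ]]
hook_peg [(array([ 0.1141, -0.0204]), np.float64(0.246), 0.87)]
post [(array([ 0.0008, -0.0301]), np.float64(0.254), 0.82)]
bolt_knob [(array([0.0432, 0.0556]), np.float64(0.266), 0.85)]
hook_pivot [(array([ 0.0679, -0.0296]), np.float64(0.249), 0.77)]
```

View pics/w2.png

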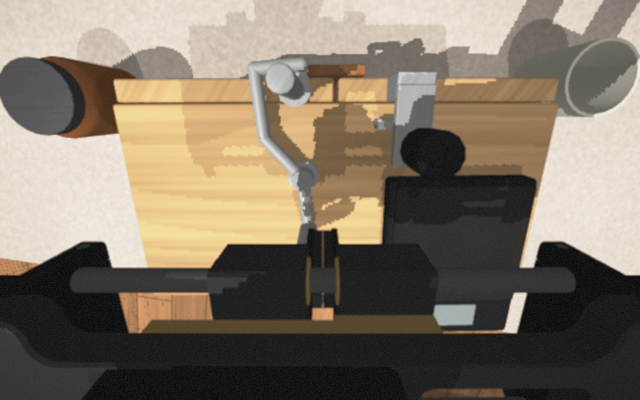

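The wrist view shows the peg still unmoved: the hook tail ends at (305,230), beside the fingertips at (322,232). The scene picture puts the fingertip higher than the reported TCP. I'll check the real tip position in the calibrated views.

```bash
python3 -c "
from h import *;import cv2
p=robot.camera('wrist');m0=np.linalg.inv(np.array(p['mount']));print(np.round(p['intrinsics'],1).tolist(),np.round(p['dist'],3))
def pr(P):return np.round(cv2.projectPoints(np.array(P,float),cv2.Rodrigues(m0[:3,:3])[0],m0[:3,3],p['intrinsics'],np.array(p['dist']))[0].reshape(-1,2)).tolist()
for z in (0,-.02,-.035,-.05): print(z,pr([[0,0,z],[.0095,-.015,z],[.0095,.015,z],[-.0095,0,z]]))
o=robot.get_obs();t=np.array(o['position']);m=R.from_quat(o['tool_rot']).as_matrix()
w=np.array([[.7035,.004,.262],[.7035,.004,.215],[.664,-.006,.222],[.5955,-.0225,.278],[.5955,-.0225,.217],[.6215,.067,.286]])
print('peg top,foot,pivot,posttop,postfoot,knob',pr((w-t)@m))
"
```

```text
[[279.0, 0.0, 322.3], [0.0, 279.0, 197.1], [0.0, 0.0, 1.0]] [-0.008  0.     0.     0.     0.   ]
0 [[322.0, 225.0], [301.0, 213.0], [342.0, 213.0], [322.0, 237.0]]
-0.02 [[322.0, 237.0], [299.0, 224.0], [344.0, 224.0], [322.0, 249.0]]
-0.035 [[322.0, 247.0], [297.0, 233.0], [346.0, 233.0], [322.0, 260.0]]
-0.05 [[321.0, 259.0], [295.0, 244.0], [348.0, 244.0], [321.0, 273.0]]
peg top,foot,pivot,posttop,postfoot,knob [[301.0, 254.0], [305.0, 227.0], [300.0, 182.0], [280.0, 77.0], [292.0, 87.0], [437.0, 158.0]]
```

Both cameras agree that with the fingers closed, the tips end about 30 mm short of the nominal TCP, so they passed over the peg. I'll rise, open part way and see whether the finger length changes.

servo_tool:
  rows: [1, 0, 0, -0.03, 0, 1, 0, 0, -0.03, 0, 0, 0, 0, 0, 0, 0, 0, 0, 0, 0, 0, 0, 0, 0, 0]

```text
time: 5.43
position: [0.6883, 0.0159, 0.3011]
tool_rot: [-0.086, 0.996, 0.0, -0.0]
ft_force: [0.3, -1.0, -0.9]
grip_width: 0.0131
grip_force: 0.0
```

servo_tool:
  rows: [0, 0, 0, 0, 0, 0, 0, 0, 0, 0, 0, 0, 0, 0, 0]

```text
time: 5.68
position: [0.6881, 0.0159, 0.3]
tool_rot: [-0.086, 0.996, 0.0, -0.001]
ft_force: [-0.5, -1.1, 0.1]
grip_width: 0.0328
grip_force: 0.0
```

```bash
python3 -c "
from h import *;import cv2
st();p=robot.camera('wrist');s=robot.camera('scene')
o=robot.get_obs();t=np.array(o['position'])
print(cv2.projectPoints(t[None],s['rvec'],s['tvec'],s['intrinsics'],np.array(s['dist']))[0].ravel())
a=cv2.resize(s['pixels'][100:220,220:380,::-1],(400,300));b=cv2.resize(p['pixels'][100:400,120:520,::-1],(400,300))
cv2.imwrite('pics/x4.png',np.hstack([a,b]))"
```

```text
t 5.68 cup [ 0.0977 -0.0107] z 0.3 yaw_err_deg -0.11 F [-0.5 -1.1  0.1] w 0.0328 g 0.0 q [-0.14  0.53  1.12  0.    1.5  -1.88]
[281.20258363 150.18377631]
```

View pics/x4.png

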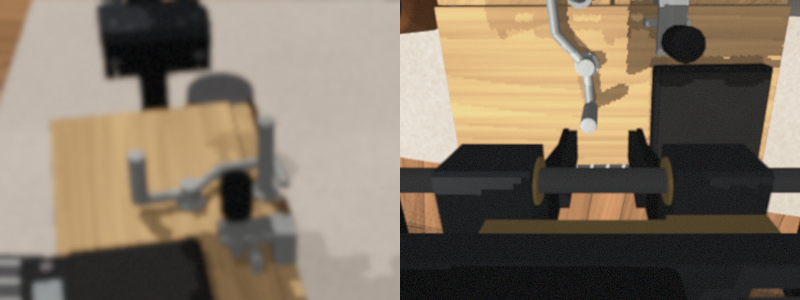

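The partly open fingertips, at (152,105) in the left crop, are still about 33 mm above the nominal TCP, so this is a constant offset. I'll allow for it: tip z ≈ reported z + 0.033.

servo_tool:
  rows: [1, -0.0055, -0.0235, 0, 0, 1, -0.0055, -0.0235, 0, 0, 1, 0, 0, 0, 0, 1, 0, 0, 0, 0, 1, 0, 0, 0.03, 0]

```text
time: 6.2
position: [0.7116, -0.0291, 0.278]
tool_rot: [-0.086, 0.996, -0.002, 0.007]
ft_force: [0.4, 1.5, 0.6]
grip_width: 0.0178
grip_force: 0.0
```

servo_tool:
  rows: [1, 0, 0, 0.02, 0, 1, 0, 0, 0.02, 0, 1, 0, 0, 0.01, 0, 1, 0, 0, 0.01, 0, 1, 0, 0, 0, 0]

```text
time: 6.62
position: [0.7063, -0.0278, 0.2093]
tool_rot: [-0.086, 0.996, 0.001, -0.002]
ft_force: [-0.8, -0.0, -0.1]
grip_width: 0.0005
grip_force: 0.0
```

servo_tool:
  rows: [1, 0, 0.009, 0, 0, 1, 0, 0.009, 0, 0, 1, 0, 0.009, 0, 0, 1, 0.002, 0.009, 0, 0, 1, 0.002, 0.009, 0, 0]

```text
time: 7.03
position: [0.6951, 0.0137, 0.2127]
tool_rot: [-0.086, 0.996, -0.002, -0.001]
ft_force: [-3.9, -10.7, 2.3]
grip_width: 0.0004
grip_force: 4.6
```

```bash
python3 -c "
from h import *
st()
p=robot.camera('scene')
for q in ['hook_peg','hook_pivot','scale']:
    r=robot.place_of(p,q);print(q,[(cup(a['at']),a['score']) for a in r[:1]])"
```

```text
t 7.03 cup [ 0.1043 -0.0141] z 0.2127 yaw_err_deg -0.08 F [ -3.9 -10.7   2.3] w 0.0004 g 4.6 q [-0.14  0.61  1.21 -0.01  1.32 -1.88]
hook_peg [(array([0.102 , 0.0036]), 0.54)]
hook_pivot [(array([ 0.0734, -0.0282]), 0.57)]
scale [(array([0.1426, 0.1025]), 0.89)]
```

The peg moved to (0.102, 0.004), a hook angle of about 0.78, so the hook is clear of the post. I'll back off and go to the post.

servo_tool:
  rows: [1, 0, -0.008, 0, 0, 1, 0, 0, -0.03, 0, 1, 0, 0, -0.03, 0, 0, 0, 0, -0.03, 0, 0, 0.026, -0.0022, 0, 0]

```text
time: 7.65
position: [0.6801, 0.0011, 0.3091]
tool_rot: [-0.087, 0.996, -0.001, 0.01]
ft_force: [1.3, 0.1, 1.4]
grip_width: 0.0072
grip_force: 0.0
```

servo_tool:
  rows: [0, 0.026, -0.0022, 0, 0, 0, 0.026, -0.0022, 0, 0, 0, 0.026, -0.0022, 0, 0, 0, 0, 0, 0, 0, 0, 0, 0, 0, 0]

```text
time: 8.07
position: [0.596, -0.019, 0.3022]
tool_rot: [-0.085, 0.996, 0.001, 0.001]
ft_force: [0.2, -0.5, 0.5]
grip_width: 0.0384
grip_force: 0.0
```

```bash
python3 -c "
from h import *
st()
for n in ['wrist','scene']:
  p=robot.camera(n)
  for q in ['post','hook_peg','bolt_knob','leaf_r_hinge']:
    r=robot.place_of(p,q);print(n,q,[(cup(a['at']),round(a['score'],2)) for a in r[:1]])"
```

```text
t 8.07 cup [ 0.001  -0.0291] z 0.3022 yaw_err_deg -0.16 F [ 0.2 -0.5  0.5] w 0.0384 g 0.0 q [-0.22  0.38  1.36  0.    1.39 -1.96]
wrist post [(array([-0.0006, -0.0326]), 0.62)]
wrist hook_peg [(array([0.1061, 0.0057]), 0.58)]
wrist bolt_knob []
wrist leaf_r_hinge [(array([ 0.0017, -0.1798]), 0.57)]
scene post [(array([-0.0003, -0.0353]), 0.76)]
scene hook_peg [(array([0.0994, 0.0041]), 0.58)]
scene bolt_knob [(array([0.0385, 0.0494]), 0.65)]
scene leaf_r_hinge [(array([-0.0003, -0.181 ]), 0.92)]
```

servo_tool:
  rows: [0, 0, -0.003, 0.03, 0, 0, 0, 0, 0.03, 0, 0, 0, 0, 0.02, 0, 1, 0, 0, 0, 0, 1, 0, 0, 0, 0]
  newtons: 10

```text
time: 8.98
position: [0.5964, -0.0221, 0.2206]
tool_rot: [-0.086, 0.996, 0.0, -0.001]
ft_force: [0.1, 0.7, 0.2]
grip_width: 0.0367
grip_force: 0.0
```

servo_tool:
  rows: [1, 0, 0, 0, 0, 1, 0, 0, 0, 0, 1, 0, 0, 0, 0]

```text
time: 9.23
position: [0.5982, -0.0225, 0.2233]
tool_rot: [-0.086, 0.996, -0.001, 0.002]
ft_force: [0.1, -0.0, 0.9]
grip_width: 0.0177
grip_force: 0.0
```

```bash
python3 -c "
from h import *
st()"
```

```text
t 9.23 cup [ 0.0025 -0.0329] z 0.2233 yaw_err_deg -0.11 F [ 0.1 -0.   0.9] w 0.0177 g 0.0 q [-0.22  0.46  1.47  0.    1.21 -1.97]
```

servo_tool:
  rows: [1, 0, 0, 0, 0, 1, 0, 0, 0, 0, 1, 0.0145, -0.0007, 0, 0, 1, 0.0214, -0.0038, 0, 0, 1, 0, 0, 0, 0]

```text
time: 9.65
position: [0.5615, -0.0342, 0.2231]
tool_rot: [-0.086, 0.996, -0.001, 0.001]
ft_force: [-0.1, -2.7, 4.8]
grip_width: 0.0153
grip_force: 10.0
```

```bash
python3 -c "
from h import *
st()
p=robot.camera('scene')
r=robot.place_of(p,'post');print([(cup(a['at']),round(a['score'],2)) for a in r[:1]])"
```

```text
t 9.65 cup [-0.0356 -0.0381] z 0.2231 yaw_err_deg -0.11 F [-0.1 -2.7  4.8] w 0.0153 g 10.0 q [-0.26  0.41  1.56 -0.    1.18 -2.  ]
[]
```

servo_tool:
  rows: [1, 0.0206, -0.0069, 0, 0, 1, 0.0193, -0.0099, 0, 0, 1, 0.0176, -0.0127, 0, 0, 1, 0.0155, -0.0152, 0, 0, 1, 0.0131, -0.0174, 0, 0]

```text
time: 10.17
position: [0.4859, -0.1051, 0.2223]
tool_rot: [-0.086, 0.996, 0.004, -0.001]
ft_force: [-3.9, 7.1, 9.2]
grip_width: 0.0154
grip_force: 10.0
```

```bash
python3 -c "
from h import *
st()
for n in ['scene','top']:
  p=robot.camera(n)
  r=robot.place_of(p,'post');print([(cup(a['at']),round(a['score'],2)) for a in r[:1]])"
```

```text
t 10.17 cup [-0.1224 -0.0948] z 0.2223 yaw_err_deg -0.07 F [-3.9  7.1  9.2] w 0.0154 g 10.0 q [-0.44  0.32  1.71  0.01  1.12 -2.19]
[(array([-0.12  , -0.0973]), 0.74)]
[(array([-0.1237, -0.0998]), 0.71)]
```

servo_tool:
  rows: [1, 0.0103, -0.0191, 0, 0, 1, 0.0074, -0.0204, 0, 0, 1, 0.0042, -0.0213, 0, 0, 1, 0.001, -0.0217, 0, 0, 1, -0.0008, -0.0116, 0, 0]

```text
time: 10.78
position: [0.4798, -0.2051, 0.2212]
tool_rot: [-0.086, 0.996, 0.002, -0.003]
ft_force: [-5.1, 2.9, 4.8]
grip_width: 0.0155
grip_force: 10.0
```

servo_tool:
  rows: [1, 0, 0, 0, 0, 0, 0, 0, 0, 0, 0, 0, 0, 0, 0, 0, 0, 0, 0, 0, 0, 0, 0, 0, 0]

```text
time: 11.2
position: [0.4828, -0.2047, 0.2213]
tool_rot: [-0.086, 0.996, 0.0, 0.0]
ft_force: [1.1, -0.2, 0.2]
grip_width: 0.0347
grip_force: 0.0
```

```bash
python3 -c "
from h import *
st()
for n in ['scene','top']:
  p=robot.camera(n)
  for q in ['post','jar','bolt_knob','leaf_l_hinge']:
    r=robot.place_of(p,q);print(q,[(cup(a['at']),round(a['score'],2)) for a in r[:1]])"
```

```text
t 11.2 cup [-0.1427 -0.1924] z 0.2213 yaw_err_deg -0.09 F [ 1.1 -0.2  0.2] w 0.0347 g 0.0 q [-0.61  0.36  1.65  0.    1.14 -2.36]
post [(array([-0.1438, -0.195 ]), 0.83)]
jar []
bolt_knob [(array([0.0403, 0.051 ]), 0.7)]
leaf_l_hinge [(array([-0.0051,  0.1802]), 0.9)]
post [(array([-0.1432, -0.1953]), 0.69)]
jar [(array([ 0.0033, -0.3056]), 0.73)]
bolt_knob [(array([0.0407, 0.0501]), 0.51)]
leaf_l_hinge [(array([0.0021, 0.1812]), 0.58)]
```

The right leaf is at about 1.69 rad. Next is the knob.

servo_tool:
  rows: [-0.3, 0, 0, -0.03, 0, -0.3, 0, 0, -0.03, 0, -0.3, 0, 0, -0.03, 0, -0.3, -0.0229, 0.0304, 0, 0, -0.3, -0.0229, 0.0304, 0, 0]

```text
time: 12.12
position: [0.5187, -0.1392, 0.3141]
tool_rot: [-0.083, 0.997, -0.002, 0.003]
ft_force: [1.3, -0.1, -0.6]
grip_width: 0.0563
grip_force: 0.0
```

servo_tool:
  rows: [-0.3, -0.0229, 0.0304, 0, 0, -0.3, -0.0229, 0.0304, 0, 0, -0.3, -0.0229, 0.0304, 0, 0, -0.3, -0.0229, 0.0304, 0, 0, -0.3, -0.0229, 0.0304, 0, 0]

```text
time: 12.53
position: [0.6044, 0.0336, 0.3115]
tool_rot: [-0.086, 0.996, -0.0, 0.0]
ft_force: [0.3, 0.1, -0.8]
grip_width: 0.0568
grip_force: 0.0
```

servo_tool:
  rows: [-0.3, -0.0229, 0.0304, 0, 0, -0.3, 0, 0, 0, 0]

```text
time: 12.7
position: [0.6235, 0.0721, 0.311]
tool_rot: [-0.089, 0.996, 0.002, 0.001]
ft_force: [0.4, -0.6, 0.3]
grip_width: 0.0564
grip_force: 0.0
```

```bash
python3 -c "
from h import *
st()
for n in ['scene','wrist']:
  p=robot.camera(n)
  for q in ['post','bolt_knob']:
    r=robot.place_of(p,q);print(q,[(cup(a['at']),np.round(a['at'][2],3),round(a['score'],2)) for a in r[:1]])"
```

```text
t 12.7 cup [0.0439 0.0558] z 0.311 yaw_err_deg 0.24 F [ 0.4 -0.6  0.3] w 0.0564 g 0.0 q [-0.06  0.43  1.27  0.    1.44 -1.81]
post [(array([-0.1454, -0.1984]), np.float64(0.249), 0.62)]
bolt_knob [(array([0.0403, 0.0489]), np.float64(0.272), 0.74)]
post []
bolt_knob [(array([0.0402, 0.0524]), np.float64(0.267), 0.72)]
```

servo_tool:
  rows: [-0.3, 0.001, -0.001, 0.03, 0, -0.3, 0, 0, 0.03, 0, -0.3, 0, 0, 0.02, 0, -0.3, 0, 0, 0.012, 0, -0.3, 0, 0, 0, 0]

```text
time: 13.42
position: [0.6178, 0.0631, 0.2162]
tool_rot: [-0.085, 0.996, 0.001, -0.004]
ft_force: [-0.3, 0.2, -0.2]
grip_width: 0.0566
grip_force: 0.0
```

servo_tool:
  rows: [1, 0, 0, 0, 0, 1, 0, 0, 0, 0, 1, 0, 0, 0, 0, 1, 0, 0, 0, 0, 1, 0, 0, 0, 0]
  newtons: 35

```text
time: 13.83
position: [0.6206, 0.0663, 0.2207]
tool_rot: [-0.086, 0.996, 0.002, 0.001]
ft_force: [-2.3, 8.1, 3.8]
grip_width: 0.0309
grip_force: 4.2
```

servo_tool:
  rows: [1, 0, 0, 0, 0, 1, 0, 0, 0, 0, 1, 0, 0, 0, 0]

```text
time: 14.08
position: [0.6198, 0.0678, 0.2207]
tool_rot: [-0.086, 0.996, 0.003, 0.0]
ft_force: [-2.3, 6.1, 4.3]
grip_width: 0.0272
grip_force: 35.0
```

```bash
python3 -c "
from h import *
st()"
```

```text
t 14.08 cup [0.0394 0.0523] z 0.2207 yaw_err_deg -0.09 F [-2.3  6.1  4.3] w 0.0272 g 35.0 q [-0.07  0.5   1.4   0.01  1.24 -1.82]
```

servo_tool:
  rows: [1, 0, 0.001, -0.005, 0, 1, 0, 0, -0.005, 0, 1, 0, 0, -0.005, 0, 1, 0, 0, -0.004, 0, 1, 0, 0, 0, 0]

```text
time: 14.5
position: [0.6191, 0.0676, 0.2381]
tool_rot: [-0.086, 0.996, 0.002, -0.001]
ft_force: [-0.3, 5.5, -6.2]
grip_width: 0.0271
grip_force: 35.0
```

```bash
python3 -c "
from h import *
st()
for n in ['wrist','scene']:
  p=robot.camera(n)
  r=robot.place_of(p,'bolt_knob');print([(cup(a['at']),np.round(a['at'][2],3),round(a['score'],2)) for a in r[:1]])"
```

```text
t 14.5 cup [0.0387 0.0522] z 0.2381 yaw_err_deg -0.11 F [-0.3  5.5 -6.2] w 0.0271 g 35.0 q [-0.07  0.48  1.38  0.    1.28 -1.82]
[(array([0.0401, 0.0543]), np.float64(0.286), 0.64)]
[]
```

The force matches the spring and the knob is about 18 mm up. I'll pull along the arc, turning the tool with the leaf.

servo_tool:
  rows: [1, 0, 0, -0.002, 0, 1, 0.0077, -0.0022, 0, 3.5, 1, 0.0077, -0.0022, 0, 3.5, 1, 0.0077, -0.0022, 0, 3.5, 1, 0, 0, 0, 0]

```text
time: 15.12
position: [0.5955, 0.0583, 0.2393]
tool_rot: [0.007, 1.0, 0.002, -0.002]
ft_force: [-0.9, 6.6, -6.5]
grip_width: 0.0271
grip_force: 35.0
```

```bash
python3 -c "
from h import *
st()"
```

```text
t 15.12 cup [0.0139 0.0471] z 0.2393 yaw_err_deg -10.78 F [-0.9  6.6 -6.5] w 0.0271 g 35.0 q [-0.09  0.44  1.44  0.    1.26 -1.65]
```

servo_tool:
  rows: [1, 0.0145, -0.0037, 0, 6.5, 1, 0.0145, -0.0037, 0, 6.5, 1, 0.0145, -0.0037, 0, 6.5, 1, 0.0145, -0.0037, 0, 6.5, 1, 0.0145, -0.0037, 0, 6.5]

```text
time: 15.53
position: [0.5248, 0.0579, 0.2402]
tool_rot: [0.288, 0.958, 0.003, 0.001]
ft_force: [4.0, 7.9, -6.8]
grip_width: 0.027
grip_force: 35.0
```

```bash
python3 -c "
from h import *
st()
p=robot.camera('scene')
r=robot.place_of(p,'bolt_knob');print([(cup(a['at']),np.round(a['at'][2],3),round(a['score'],2)) for a in r[:1]])"
```

```text
t 15.53 cup [-0.0559  0.0589] z 0.2402 yaw_err_deg -43.42 F [ 4.   7.9 -6.8] w 0.027 g 35.0 q [-0.11  0.34  1.62  0.01  1.19 -1.09]
[(array([-0.0534,  0.0555]), np.float64(0.288), 0.49)]
```

servo_tool:
  rows: [1, 0.0145, -0.0037, 0, 6.5, 1, 0.0145, -0.0037, 0, 6.5, 1, 0.0145, -0.0037, 0, 6.5, 1, 0.0145, -0.0037, 0, 6.5, 1, 0.0145, -0.0037, 0, 6.5]

```text
time: 16.05
position: [0.4633, 0.0954, 0.2408]
tool_rot: [0.544, 0.839, 0.002, 0.002]
ft_force: [5.3, 5.2, -6.6]
grip_width: 0.0272
grip_force: 35.0
```

servo_tool:
  rows: [1, 0.0145, -0.0037, 0, 6.5, 1, 0.0145, -0.0037, 0, 6.5, 1, 0.0145, -0.0037, 0, 6.5, 1, 0, 0, 0, 0]

```text
time: 16.38
position: [0.4385, 0.1345, 0.2409]
tool_rot: [0.677, 0.736, 0.002, 0.001]
ft_force: [3.2, 3.7, -6.7]
grip_width: 0.0272
grip_force: 35.0
```

```bash
python3 -c "
from h import *
st()
for n in ['scene','top']:
  p=robot.camera(n)
  for q in ['bolt_knob','post','mug','scale']:
    r=robot.place_of(p,q);print(q,[(cup(a['at']),np.round(a['at'],3),round(a['score'],2)) for a in r[:1]])"
```

```text
t 16.38 cup [-0.1276  0.1493] z 0.2409 yaw_err_deg -95.2 F [ 3.2  3.7 -6.7] w 0.0272 g 35.0 q [ 0.05  0.23  1.77  0.    1.13 -0.03]
bolt_knob [(array([-0.1282,  0.1478]), array([0.438, 0.133, 0.293]), 0.59)]
post [(array([-0.1451, -0.1975]), array([ 0.481, -0.21 ,  0.252]), 0.91)]
mug [(array([-0.0186,  0.3025]), array([0.519, 0.304, 0.001]), 0.73)]
scale [(array([0.1431, 0.1026]), array([0.713, 0.135, 0.202]), 0.74)]
bolt_knob []
post [(array([-0.1422, -0.194 ]), array([ 0.484, -0.206,  0.259]), 0.72)]
mug []
scale [(array([0.1411, 0.0991]), array([0.712, 0.132, 0.2  ]), 0.94)]
```

servo_tool:
  rows: [1, 0, 0, 0.007, 0, 1, 0, 0, 0.006, 0, 1, 0, 0, 0.005, 0, 1, 0, 0, 0, 0, -0.3, 0, 0, 0, 0]

```text
time: 17.3
position: [0.4386, 0.1321, 0.2224]
tool_rot: [0.676, 0.737, 0.0, 0.001]
ft_force: [0.0, 0.5, 0.0]
grip_width: 0.0294
grip_force: 0.0
```

servo_tool:
  rows: [-0.3, 0, 0, 0, 0, -0.3, 0, 0, 0, 0, -0.3, 0, 0, 0, 0, -0.3, 0, 0, 0, 0, -0.3, 0, 0, 0, 0]

```text
time: 17.72
position: [0.4378, 0.1321, 0.2226]
tool_rot: [0.677, 0.736, -0.0, 0.0]
ft_force: [-0.8, 0.4, 0.6]
grip_width: 0.0545
grip_force: 0.0
```

servo_tool:
  rows: [-0.3, 0, 0, -0.03, 0, -0.3, 0, 0, -0.03, 0, -0.3, 0, 0, -0.03, 0, -0.3, 0, 0, -0.03, 0, -0.3, 0, 0, 0, 0]

```text
time: 18.13
position: [0.4415, 0.1325, 0.3486]
tool_rot: [0.676, 0.736, 0.005, 0.005]
ft_force: [0.8, 0.2, 0.6]
grip_width: 0.0566
grip_force: 0.0
```

```bash
python3 -c "
from h import *;import cv2
st()
p=robot.camera('scene');cv2.imwrite('pics/end.png',p['pixels'][:,:,::-1])
for q in ['bolt_knob','post','mug','scale']:
    r=robot.place_of(p,q);print(q,[(cup(a['at']),np.round(a['at'],3),round(a['score'],2)) for a in r[:1]])"
```

```text
t 18.13 cup [-0.125   0.1468] z 0.3486 yaw_err_deg -95.11 F [0.8 0.2 0.6] w 0.0566 g 0.0 q [ 0.05  0.12  1.6  -0.    1.4  -0.04]
bolt_knob [(array([-0.1267,  0.1437]), array([0.44 , 0.129, 0.27 ]), 0.61)]
post [(array([-0.1442, -0.1968]), array([ 0.482, -0.209,  0.25 ]), 0.74)]
mug [(array([-0.0159,  0.3054]), array([ 0.522,  0.308, -0.004]), 0.86)]
scale [(array([0.1444, 0.1042]), array([0.714, 0.137, 0.201]), 0.59)]
```

View pics/end.png

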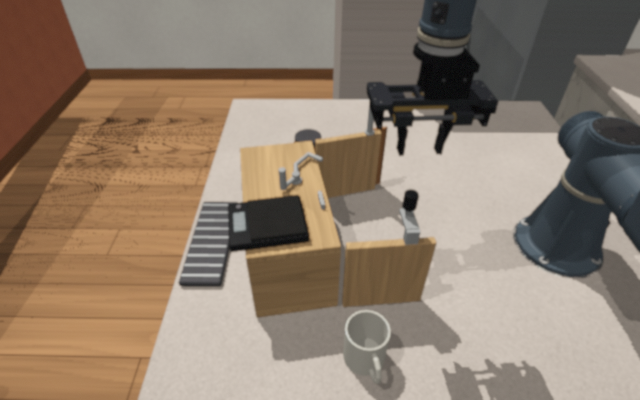

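The final picture shows both leaves standing out from the front: right at (350,165), left at (387,270). The bolt is down at (410,205), the hook is off, and the mug and scale haven't moved. Handing in.

```bash
python3 -c "
from rig import robot
print(robot.hand_in())"
```

```text
the job is handed in; nothing more can be done
None
```

I swung the hook off and opened the right leaf to about 1.69 rad, then lifted the bolt and opened the left leaf to about 1.65 rad. In the last check the mug and scale had not moved; the jar was last measured after the right leaf opened and was in place. I handed the job in at about 18 s, with the robot touching nothing.

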